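# Swap the wrong part in a valve rebuild kit

### The job

The four-bay kit tray for a valve rebuild should hold four identical flanged poppets, but one bay holds a plain straight pin instead. Put the wrong pin in the empty square scrap tray, and take the flanged poppet from the three-bay stock tray and stand it, flange down and flat on the floor, in the bay that the pin has left. Leave the three good poppets of the kit standing in their bays.

Things in the scene. Friction and masses are not known exactly. Their poses are not given: they have to be found in the camera images.
- wrong_mid (a point): the wrong part, in one of the four bays of the kit tray: a plain straight round bare-steel pin, 32 mm in diameter over its whole height of 66 mm, no flange, about 0.4 kg, upright; point at its centre, 33 mm above its underside, z along its axis. An identical pin stands in the stock tray and is not this one
- good_mid (a point): the correct part, upright in one of three bays of the stock tray, beside a plain pin and a spool with two thick discs: bare-steel poppet 66 mm tall, 0.24 kg: foot flange 40 mm across, 8 mm thick, stem 24 mm across up to 54 mm, then a cone to a 12 mm tip; point at its centre, 33 mm above its underside, z up its axis. Grip the stem, fingertips above the flange
- kit: low dark-grey plastic kit tray, fixed, 66 mm (x) by 255 mm (y), 12 mm high, walls and floor 3 mm; four square bays 60 mm inside in a row, centres at y = -94.5, -31.5, 31.5, 94.5 mm, x = 0 of its frame; origin: centre of its underside on the bench, z up. The stock tray is alike but has three bays (192 mm long); its row too runs along world y to within 12 degrees
- scrap: the empty scrap tray, open square grey sheet-steel tray 130 by 130 mm outside and 30 mm high, walls and floor 3 mm thick, fixed to the bench; origin at the centre of its underside, z up
- mate_a_mid (a point): one of the three correct flanged poppets already in the kit tray, same shape and size as good_mid's part (66 mm tall, flange 40 mm); point at its centre, half-way up; to be left standing where it is
- mate_b_mid (a point): one of the three correct flanged poppets already in the kit tray, same shape and size as good_mid's part (66 mm tall, flange 40 mm); point at its centre, half-way up; to be left standing where it is
- mate_c_mid (a point): one of the three correct flanged poppets already in the kit tray, same shape and size as good_mid's part (66 mm tall, flange 40 mm); point at its centre, half-way up; to be left standing where it is
Things that resemble listed ones, but are neither listed nor needed, are in the scene too. Leave any purple look-alike of the part that bears wrong_mid alone.

How it is judged:
At the end, for the whole second after the job is handed in: The stock poppet stands upright (7 deg) on the floor of the freed kit bay (15 mm of its centre each way, height 5 mm); the wrong pin lies or stands in the scrap tray (60 mm of its centre each way, pin centre under 45 mm); the three other poppets stand upright (7 deg) within 22 mm of their starts ((y of good_mid in the frame of kit between -0.1095 and -0.0795 m or y of good_mid in the frame of kit between -0.0465 and -0.0165 m or y of good_mid in the frame of kit between 0.0165 and 0.0465 m or y of good_mid in the frame of kit between 0.0795 and 0.1095 m) and x of good_mid in the frame of kit between -0.015 and 0.015 m and z of good_mid in the frame of kit between 0.031 and 0.041 m and angle between each of good_mid, mate_a_mid, mate_b_mid, mate_c_mid's own z axis and vertical below 0.12 rad and x of wrong_mid in the frame of scrap between -0.06 and 0.06 m and y of wrong_mid in the frame of scrap between -0.06 and 0.06 m and z of wrong_mid in the frame of scrap below 0.045 m and distance of each of mate_a_mid, mate_b_mid, mate_c_mid from where it was at the start of the episode below 0.022 m); the robot touches nothing.
It also fails if it takes over 48 s, if anything falls off the work surface, if the arm or the gripper's body presses on something with over 40 N, if the wrist force passes 120 N, or if a joint passes its speed limit or range.

### The arm

A 6-joint arm with a two-finger parallel gripper is mounted at the origin on the work surface. World frame = base frame: x ahead of the robot, y to its left, z up, the work surface at z = 0. Lengths are in m, angles in rad, forces in N, time in s.
With the tool pointing down it reaches from about 0.25 to 0.725 m from the base axis. Payload 4 kg.
Tool frame: the origin (TCP) lies midway between the tips of the shut fingers; the grasp point (between the pads) lies pinch_z behind it (pinch_z is the distance from the TCP to the grasp point, in m); z points along the fingers, y is the direction in which the jaws open and shut (so a half turn about z gives the same grasp; the last joint's range is limited). The gripper opens to 85 mm and grips with 20 to 120 N. Pads are 22 mm wide; open, the fingers measure 114 mm over their backs; the gripper's body (76 mm by 85 mm) begins 54 mm behind the grasp point. The pads swing forward as they close: fully open they stand 13 mm farther back than shut.
Start: joints at [-1.17, 0.241, 0.005, 1.335, 0, 1.571], TCP at [0.195, -0.46, 0.231] pointing down, gripper open.
Joint ranges: [-2.72, 2.72], [-1.05, 1.87], [-1.09, 1.28], [-1.99, 2.15], [-1.42, 1.44], [-3.14, 3.14]. Speed limits (rad/s): [2.79, 2.79, 3.14, 3.14, 3.14, 3.14].

### API

Orientations are given as a unit quaternion [x, y, z, w].
In Python, from workcell import * gives the robot as it stands.
- The arm moves only by the tool move_arm, never from a script. Its argument "motion" is a list of rows, each a list of 3 entries, a list of its own where there are three numbers: the finger opening in mm, from 0 to 85.4, then the shift along the tool's x, y, z in units of 50 mm (1.0 is 50 mm), then the turn about the tool's z in units of 6 degrees (1.0 is 6 degrees). In form: [[claw, [dx, dy, dz], roll], ...]. A call has exactly 10 rows; each row is the pose to reach, as a shift and turn from the pose commanded when the call began, along the tool's axes at that moment; what a row does not reach only later rows make up. A row lasts 1/10 s, in which the tool goes at most 50 mm and 8.59 degrees, less where a joint would pass 70% of its speed; a pose out of reach is approached as far as the arm can. A call with a gripper value outside its range is refused whole. The fingers move at their own pace and stop on an object; the grip force is fixed at half the most. Time passes only in rows, so rows that repeat a pose let the fingers close, or fill a call up. It gives the time, the measured TCP pose, the force and the opening at its end, in the units of the state.
- get_obs(): the state, without advancing time (a new reading comes with each control period).
- camera(name): name is "scene" or "side" or "wrist"; returns a dict with "color" (400x640x3 uint8, red, green, blue), "fx", "fy", "cx", "cy" (pixels), "rvec" (rotation vector, rad) and "tvec" (3), from world to camera coordinates, as OpenCV has them; the wrist camera has in their place "mount" (4x4, takes a point from camera to tool coordinates, whose origin is the TCP and whose axes are the flange's). Camera axes: x right, y down, z forward; pixel columns grow to the right and rows downward; lengths in m; the calibration is good to about 2 mm. A picture is of the moment at which its call begins: read the wrist's pose just before it. There is no depth.
- job_done(): hands the job in, once; it reports no verdict.
The state is a dict: "clock": time; "joint_pos": joint angles; "joint_vel": joint speeds; "tau": joint torques, N m; "eef_pos": TCP position; "tool_rot": TCP orientation; "ft_force": force on the tool from outside, world axes, zero at the start; "ft_torque": the same for the moment, N m; "grip_width": finger opening in m.
Only numpy, scipy, OpenCV 4.12 (cv2) and the standard library are available. Lean on these libraries where they do the work, as an engineer would, in place of code of your own. Each camera call takes 0.05 s, during which the arm holds its last target.

## Working session

There is one attempt and no reset: what is moved stays moved. The work goes in short steps, Python scripts to look and compute and a tool call to move; the robot and the scene stay as the last step left them, time stands still between calls to the robot, and variables do not carry over. Pictures are saved under pics/ and viewed, and the job is handed in when it is done.

Besides the shell and the picture viewer there is one more tool, called after "Request:" by a JSON object that holds its "api" and its "payload". move_arm: Moves the arm, as the interface text tells. Its arguments: {"type":"object","properties":{"motion":{"type":"array","items":{"type":"array"}}},"required":["motion"]}

```bash
mkdir -p pics; ls; python3 - <<'E'
from workcell import *
import cv2
o=get_obs();print(o['clock'],o['eef_pos'],o['tool_rot'],o['grip_width'])
try: print(pinch_z)
except Exception as e: print(e)
import pickle
d={}
for n in ("scene","side"):
    c=camera(n);d[n]=c;cv2.imwrite(f"pics/{n}0.png",c["color"][:,:,::-1]);print(n,c['fx'],c['cx'],c['rvec'],c['tvec'])
c=camera("wrist");d["wrist"]=c;cv2.imwrite("pics/wrist0.png",c["color"][:,:,::-1]);print(c['mount'],c['fx'])
pickle.dump(d,open("c0.pkl","wb"))
E
```

```text
pics
0.0 [ 0.19482297 -0.4597777   0.23039504] [ 9.79984645e-01  1.99070224e-01 -2.25652441e-04 -1.04448131e-03] 0.08555793378275058
0.0187
scene 515.3281375819821 324.673848799927 [ 1.74572208  1.329952   -0.79272367] [-0.12375693 -0.20775117  1.62792795]
side 360.85095889815983 320.66950922144963 [ 0.40162742 -2.81230409  1.04870643] [0.52307794 0.15982589 0.81868221]
[[-1.35209462e-03 -9.48619823e-01 -3.16415237e-01  8.17161735e-02]
 [ 9.99998230e-01 -8.68619043e-04 -1.66901882e-03 -9.96881419e-04]
 [ 1.30842004e-03 -3.16416934e-01  9.48619319e-01 -1.42247779e-01]
 [ 0.00000000e+00  0.00000000e+00  0.00000000e+00  1.00000000e+00]] 342.23712432528583
```

View pics/scene0.png

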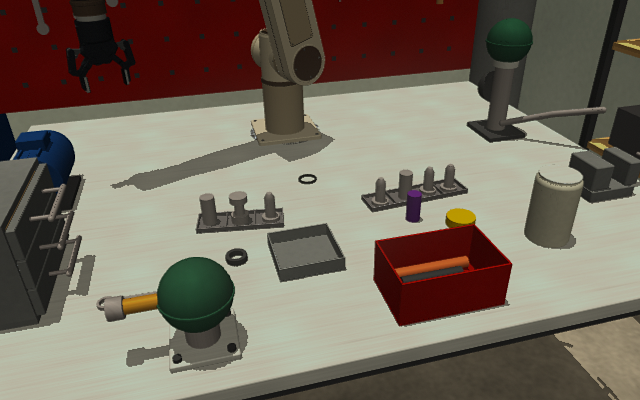

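View pics/side0.png

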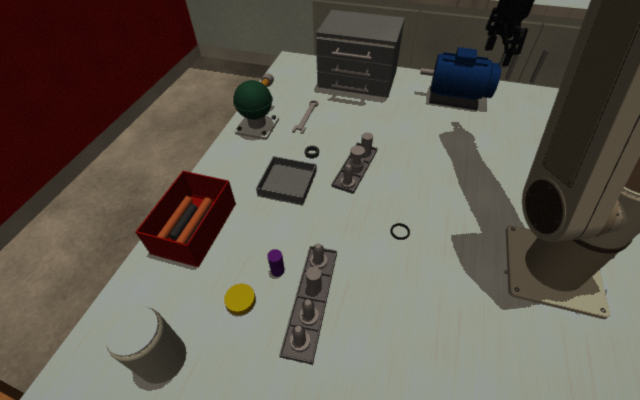

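View pics/wrist0.png

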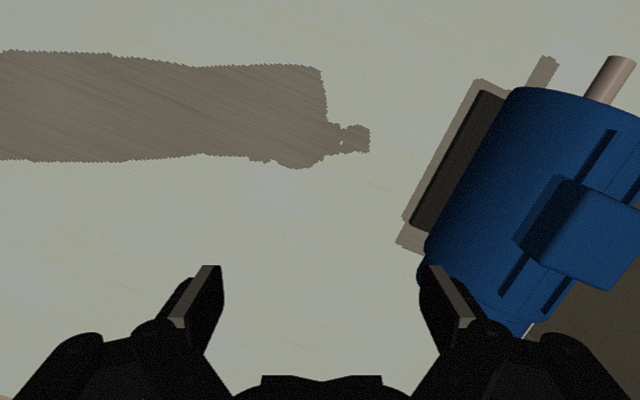

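The scene view shows the stock tray at about (240,212) with pin, spool and poppet (270,205). The kit tray is at about (415,190) with poppet 380, pin 405, poppets 429 and 450. Scrap is the grey square at (306,250), and the purple look-alike is at (413,206). I'll enlarge crops next.

```bash
cat > h.py <<'E'
import cv2,numpy as np,pickle
def ray(c,uv):
    R,_=cv2.Rodrigues(np.array(c['rvec'],float));t=np.array(c['tvec'],float).ravel()
    d=R.T@np.array([(uv[0]-c['cx'])/c['fx'],(uv[1]-c['cy'])/c['fy'],1.]);return -R.T@t,d/np.linalg.norm(d)
def onz(c,uv,z):
    o,d=ray(c,uv);return (o+d*(z-o[2])/d[2])
def tri(c1,p1,c2,p2):
    o1,d1=ray(c1,p1);o2,d2=ray(c2,p2)
    A=np.stack([d1,-d2],1);s=np.linalg.lstsq(A,o2-o1,rcond=None)[0]
    a=o1+d1*s[0];b=o2+d2*s[1];return (a+b)/2,np.linalg.norm(a-b)
def crop(img,x0,y0,x1,y1,k,name):
    cv2.imwrite(name,cv2.resize(img[y0:y1,x0:x1,::-1],None,fx=k,fy=k,interpolation=cv2.INTER_CUBIC))
E
python3 - <<'E'
from h import *
d=pickle.load(open('c0.pkl','rb'))
s=d['scene']['color'];i=d['side']['color']
a=[cv2.resize(x,(780,290),interpolation=cv2.INTER_CUBIC) for x in (s[160:218,350:506],s[183:241,180:336])]
cv2.imwrite('pics/cropS.png',np.vstack(a)[:,:,::-1])
crop(i,260,235,360,365,4.5,'pics/cropK.png'); crop(i,250,125,390,210,5.5,'pics/cropT.png')
E
```

```text
(no output)
```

View pics/cropS.png

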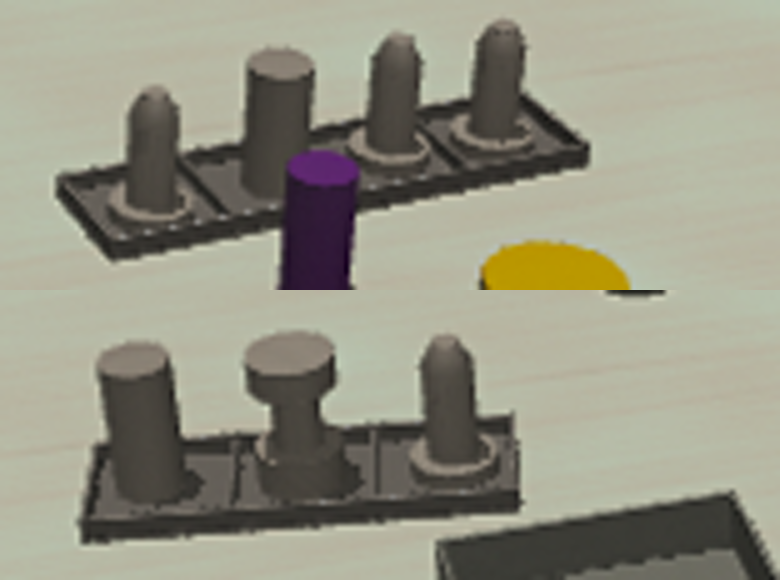

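View pics/cropK.png

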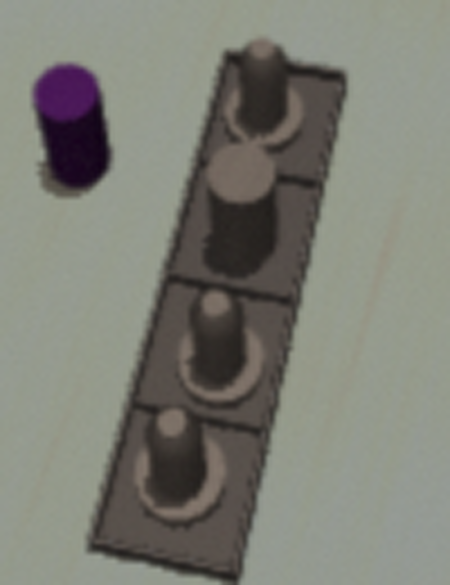

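View pics/cropT.png

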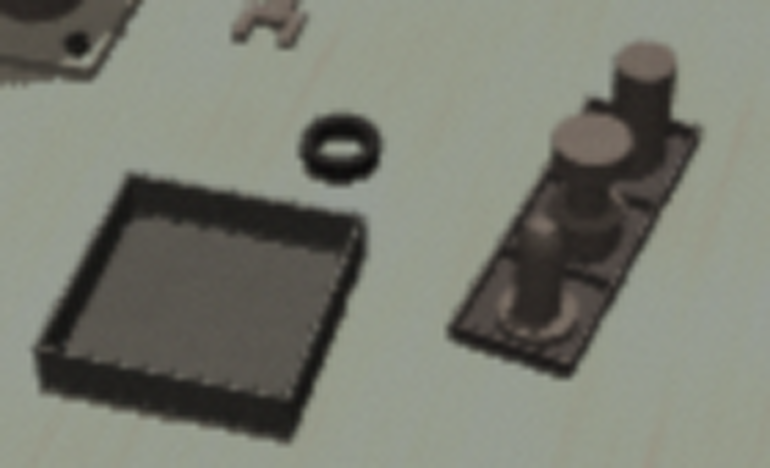

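Candidates for the wrong part:
- The kit-tray pin at scene (406,173) / side (314,273) stands in a bay of the four-bay tray.
- The stock pin at scene (207,197) is in the three-bay tray, so it is not the one.
- The purple pin at scene (414,193) stands on the bench, so it is not the one.

The crop confirms the kit pin is the plain straight part among three flanged poppets. For the good part, the stock item with foot flange and cone tip is at scene (269,194) / side (348,166). The spool has two discs and the other is a plain pin.

```bash
python3 - <<'E'
from h import *
d=pickle.load(open('c0.pkl','rb'));S=d['scene'];I=d['side']
def m(p,k,ox,oy): return ((p[0]+.5)/k-.5+ox,(p[1]+.5)/k-.5+oy)
U=lambda x,y:m((x,y),5,350,160); L=lambda x,y:m((x,y-290),5,180,183)
K=lambda x,y:m((x,y),4.5,260,235); T=lambda x,y:m((x,y),5.5,250,125)
Z=.069
for n,a,b in [("pin",U(280,64),K(241,172)),("mateLow",U(154,92),K(264,48)),("mate3",U(400,39),K(215,300)),("mate4",U(503,26),K(171,420)),
  ("purple",U(322,168),K(67,92)),("stockpin",L(134,359),T(645,61)),("spool",L(290,352),T(592,138)),("good",L(447,341),T(543,228))]:
    p,e=tri(S,a,I,b);print(n,p.round(4),round(e,4),"S",onz(S,a,Z)[:2].round(4),"I",onz(I,b,Z)[:2].round(4))
def rect(c,pts,z):
    P=np.array([onz(c,p,z)[:2] for p in pts]);print(P.round(4).tolist(),"mean",P.mean(0).round(4))
    for i in range(len(P)):
        v=P[(i+1)%len(P)]-P[i];print('  ',np.linalg.norm(v).round(4),np.degrees(np.arctan2(v[1],v[0])).round(1))
print("kit side");rect(I,[K(226,52),K(346,75),K(238,578),K(90,549)],.012)
print("kit scene");rect(S,[U(60,180),U(110,248),U(588,148),U(527,94)],.012)
print("stock side");rect(I,[T(592,100),T(700,130),T(568,372),T(452,330)],.012)
print("stock scene");rect(S,[L(97,446),L(83,524),L(519,492),L(514,418)],.012)
print("scrap side");rect(I,[T(130,178),T(364,218),T(292,405),T(38,350)],.030)
E
```

```text
pin [0.5013 0.1958 0.0675] 0.0037 S [0.502  0.1935] I [0.5019 0.1984]
mateLow [0.5109 0.1288 0.0676] 0.0028 S [0.5117 0.1271] I [0.5112 0.1311]
mate3 [0.4939 0.2595 0.0683] 0.0019 S [0.4942 0.2583] I [0.4942 0.2606]
mate4 [0.4949 0.3136 0.0679] 0.0031 S [0.4956 0.3115] I [0.4955 0.3153]
purple [0.5946 0.1768 0.0648] 0.0033 S [0.5999 0.1725] I [0.5939 0.1806]
stockpin [ 0.4851 -0.2656  0.068 ] 0.0039 S [ 0.4838 -0.2668] I [ 0.4854 -0.2615]
spool [ 0.4983 -0.1991  0.0682] 0.0033 S [ 0.4971 -0.2001] I [ 0.4986 -0.1959]
good [ 0.5067 -0.1308  0.0673] 0.0034 S [ 0.5071 -0.1321] I [ 0.5068 -0.1269]
kit side
[[0.5416, 0.1032], [0.4775, 0.0995], [0.4574, 0.3508], [0.5211, 0.3573]] mean [0.4994 0.2277]
   0.0642 -176.7
   0.2521 94.6
   0.0641 5.8
   0.2549 -85.4
kit scene
[[0.4825, 0.0923], [0.5488, 0.0943], [0.5258, 0.3479], [0.4663, 0.3459]] mean [0.5059 0.2201]
   0.0663 1.8
   0.2546 95.2
   0.0595 -178.1
   0.2542 -86.3
stock side
[[0.5163, -0.2905], [0.4546, -0.282], [0.4831, -0.0909], [0.5445, -0.1025]] mean [ 0.4996 -0.1915]
   0.0623 172.2
   0.1931 81.5
   0.0625 -10.6
   0.1901 -98.5
stock scene
[[0.4565, -0.2891], [0.5211, -0.2983], [0.5493, -0.1111], [0.4863, -0.1014]] mean [ 0.5033 -0.2   ]
   0.0652 -8.1
   0.1893 81.4
   0.0638 171.2
   0.1901 -99.0
scrap side
[[0.7296, -0.1447], [0.6038, -0.149], [0.5993, -0.0197], [0.7276, -0.0195]] mean [ 0.6651 -0.0832]
   0.1258 -178.0
   0.1294 92.0
   0.1283 0.1
   0.1252 -89.1
```

```bash
cat > mv.py <<'E'
import sys
from workcell import *
import numpy as np
from scipy.spatial.transform import Rotation as Rn
# args x y z jaw_angle_deg(tool y in world)
def plan(x,y,z,a):
    o=get_obs();R=Rn.from_quat(o['tool_rot']).as_matrix()
    s=R.T@(np.array([x,y,z])-o['eef_pos'])/.05
    cur=np.degrees(np.arctan2(R[1,1],R[0,1]));da=(a-cur+90)%180-90
    print('t',round(o['clock'],2),'eef',o['eef_pos'].round(4),'jaw',cur.round(2),'j',np.round(o['joint_pos'],2),'f',np.round(o['ft_force'],1),'w',round(o['grip_width'],4))
    print('tilt',np.degrees(np.arccos(-R[2,2])).round(2),'shift',s.round(3),'roll',round(-da/6,3),'len',np.linalg.norm(s).round(2))
if __name__=="__main__": plan(*map(float,sys.argv[1:5]))
E
python3 mv.py .5015 .196 .13 5
```

```text
t 0.15 eef [ 0.1949 -0.4599  0.2306] jaw -67.03 j [-1.17  0.24  0.    1.34  0.    1.57] f [ 0.2  0.1 -0.2] w 0.0855
tilt 0.09 shift [10.765 -9.683  2.028] roll -12.006 len 14.62
```

Request:
{"api": "move_arm", "payload": {"motion": [[85, [0.7, -0.6, 0], -1], [85, [1.4, -1.25, 0], -2], [85, [2.1, -1.9, 0], -3], [85, [2.8, -2.5, 0], -4], [85, [3.5, -3.15, 0], -5], [85, [4.2, -3.8, 0], -6], [85, [4.9, -4.4, 0], -7], [85, [5.6, -5.0, 0], -8], [85, [6.3, -5.65, 0], -9], [85, [7.0, -6.3, 0], -10]]}}

```text
clock: 1.15
eef_pos: [0.3947, -0.0319, 0.2313]
tool_rot: [0.748, 0.664, 0.0, 0.0]
ft_force: [1.2, 0.1, -0.0]
grip_width: 0.0848
```

```bash
python3 mv.py .5015 .196 .13 5
```

```text
t 1.15 eef [ 0.3947 -0.0319  0.2313] jaw -6.79 j [-0.08  0.03 -0.24  1.3  -0.    1.61] f [ 1.2  0.1 -0. ] w 0.0848
tilt 0.02 shift [4.778 1.581 2.026] roll -1.964 len 5.43
```

Request:
{"api": "move_arm", "payload": {"motion": [[85, [0.7, 0.2, 0.3], -0.3], [85, [1.4, 0.4, 0.6], -0.6], [85, [2.1, 0.6, 0.9], -0.9], [85, [2.8, 0.9, 1.2], -1.2], [85, [3.4, 1.1, 1.4], -1.4], [85, [3.9, 1.3, 1.6], -1.6], [85, [4.3, 1.45, 1.8], -1.8], [85, [4.6, 1.55, 1.95], -1.9], [85, [4.78, 1.58, 2.02], -1.96], [85, [4.78, 1.58, 2.02], -1.96]]}}

```text
clock: 2.15
eef_pos: [0.5017, 0.1942, 0.1296]
tool_rot: [0.677, 0.736, -0.001, -0.0]
ft_force: [-0.2, -0.5, 0.3]
grip_width: 0.0847
```

```bash
cat > wr.py <<'E'
import sys
from mv import *; import cv2,pickle
o=get_obs();c=camera("wrist");pickle.dump((o,c),open(sys.argv[1]+".pkl","wb"));cv2.imwrite(f"pics/{sys.argv[1]}.png",c["color"][:,:,::-1])
print(o['eef_pos'],o['clock'])
E
cat > wz.py <<'E'
import pickle,numpy as np
from scipy.spatial.transform import Rotation as Rn
def load(n):
    o,c=pickle.load(open(n+".pkl","rb"));T=np.eye(4);T[:3,:3]=Rn.from_quat(o['tool_rot']).as_matrix();T[:3,3]=o['eef_pos'];return T@c['mount'],c
def wz(n,uv,z):
    T,c=load(n);d=T[:3,:3]@np.array([(uv[0]-c['cx'])/c['fx'],(uv[1]-c['cy'])/c['fy'],1]);p=T[:3,3];return (p+d*(z-p[2])/d[2])[:2].round(4)
E
python3 wr.py w1
```

```text
[0.50174754 0.19418363 0.12957796] 2.15
```

View pics/w1.png

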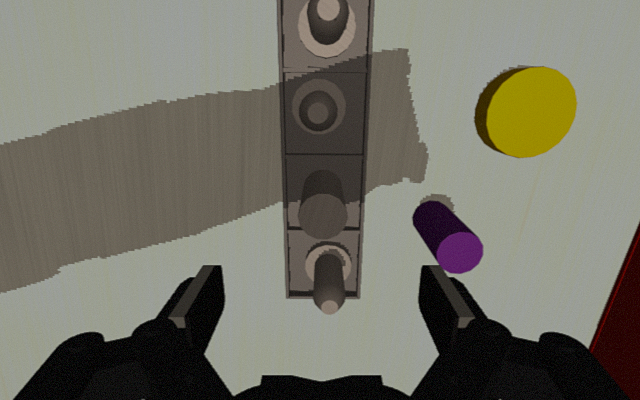

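The wrist view shows the kit row vertical. The wrong pin's top is at about (323,216), its dividers are at rows 229 and 154, and the purple pin stands to the right at (460,252), clear of the finger.

```bash
python3 - <<'E'
from wz import *
for n,p,z in [("pin",(323,216),.069),("mateLow",(329,307),.069),("mate3",(317,112),.069),("mate4",(328,8),.069),("purple",(460,252),.0665),
 ("bl",(287,298),.012),("br",(358,298),.012),("d1l",(287,229.5),.012),("d1r",(362,229.5),.012),("d2l",(285,154),.012),("d2r",(365,154),.012),("d3l",(282,71),.012),("d3r",(369,71),.012)]: print(n,wz('w1',p,z))
E
python3 mv.py .5015 .196 .026 4.5; python3 -c "
import pickle,cv2
o,c=pickle.load(open('w1.pkl','rb'));cv2.imwrite('pics/w1c.png',cv2.resize(c['color'][60:320,250:400,::-1],None,fx=2.3,fy=2.3,interpolation=2))"
```

```text
pin [0.5024 0.1982]
mateLow [0.5122 0.1309]
mate3 [0.4936 0.2618]
mate4 [0.4952 0.3153]
purple [0.5954 0.1793]
bl [0.4791 0.0963]
br [0.5417 0.1015]
d1l [0.4758 0.162 ]
d1r [0.5374 0.1671]
d2l [0.4711 0.2246]
d2r [0.5322 0.2296]
d3l [0.4661 0.284 ]
d3r [0.5277 0.289 ]
t 2.2 eef [0.5017 0.1935 0.1301] jaw 4.73 j [ 0.37  0.38 -0.07  1.12 -0.    1.86] f [ 0.6 -0.4 -0.9] w 0.085
tilt 0.06 shift [5.100e-02 1.000e-03 2.082e+00] roll 0.039 len 2.08
```

View pics/w1c.png

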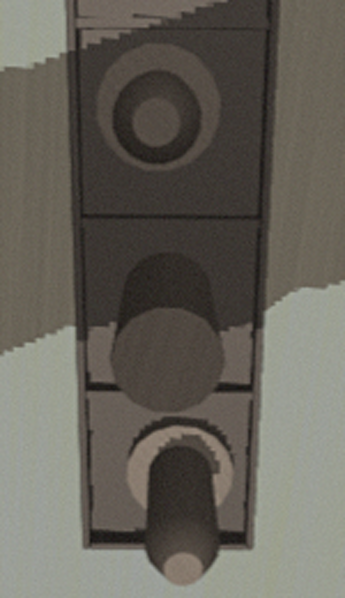

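Request:
{"api": "move_arm", "payload": {"motion": [[85, [0.06, 0, 0.3], 0], [85, [0.06, 0, 0.6], 0], [85, [0.06, 0.01, 0.95], 0], [85, [0.06, 0.01, 1.3], 0], [85, [0.06, 0.01, 1.6], 0], [85, [0.06, 0.01, 1.85], 0], [85, [0.06, 0.01, 2.0], 0], [85, [0.06, 0.01, 2.08], 0], [60, [0.06, 0.01, 2.08], 0], [45, [0.06, 0.01, 2.08], 0]]}}

```text
clock: 3.2
eef_pos: [0.5028, 0.1969, 0.0269]
tool_rot: [0.677, 0.736, 0.0, 0.0]
ft_force: [0.4, 0.2, 0.1]
grip_width: 0.0584
```

Request:
{"api": "move_arm", "payload": {"motion": [[35, [0, 0, 0], 0], [20, [0, 0, 0], 0], [20, [0, 0, 0], 0], [20, [0, 0, 0], 0], [20, [0, 0, 0], 0], [20, [0, 0, 0], 0], [20, [0, 0, -0.1], 0], [20, [0, 0, -0.3], 0], [20, [0, 0, -0.6], 0], [20, [0, 0, -0.9], 0]]}}

```text
clock: 4.2
eef_pos: [0.5015, 0.1964, 0.0712]
tool_rot: [0.677, 0.736, -0.001, -0.0]
ft_force: [0.7, 0.0, -4.3]
grip_width: 0.031
```

```bash
python3 wr.py w2; python3 mv.py .665 -.085 .14 2
```

```text
[0.50152609 0.19639024 0.07123528] 4.2
t 4.25 eef [0.5033 0.1971 0.0741] jaw 4.72 j [ 0.37  0.44 -0.15  0.99 -0.    1.86] f [ 0.1 -0.6 -1.7] w 0.0305
tilt 0.14 shift [-5.889  2.761 -1.315] roll 0.454 len 6.64
```

View pics/w2.png

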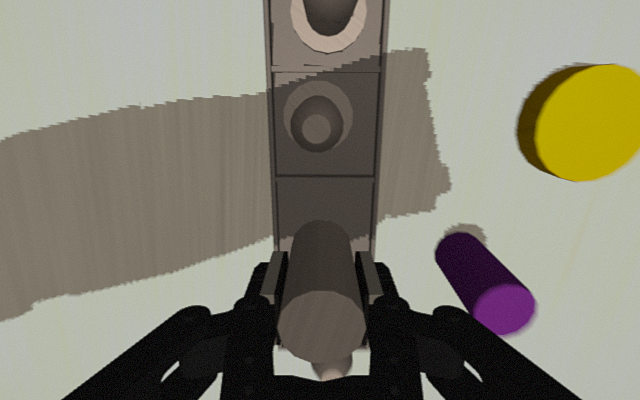

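The pin is held upright between the pads (323,320), opening 31 mm. Next I lift, then carry it to scrap.

Request:
{"api": "move_arm", "payload": {"motion": [[20, [0, 0, -0.4], 0], [20, [0, 0, -0.8], 0], [20, [0, 0, -1.2], 0], [20, [-0.4, 0.1, -1.3], 0], [20, [-1.1, 0.3, -1.3], 0], [20, [-1.9, 0.7, -1.3], 0.1], [20, [-2.7, 1.1, -1.3], 0.2], [20, [-3.5, 1.5, -1.3], 0.3], [20, [-4.3, 1.9, -1.3], 0.4], [20, [-5.0, 2.3, -1.3], 0.45]]}}

```text
clock: 5.25
eef_pos: [0.6377, -0.0451, 0.1355]
tool_rot: [0.695, 0.719, -0.001, -0.001]
ft_force: [-0.4, 0.2, -4.1]
grip_width: 0.0305
```

Request:
{"api": "move_arm", "payload": {"motion": [[20, [-0.5, 0.25, 0], 0], [20, [-0.75, 0.4, 0], 0], [20, [-0.87, 0.48, 0], 0], [20, [-0.87, 0.48, 0], 0], [20, [-0.87, 0.48, 0], 0], [20, [-0.87, 0.48, 0], 0], [20, [-0.87, 0.48, 0], 0], [20, [-0.87, 0.48, 0], 0], [20, [-0.87, 0.48, 0], 0], [20, [-0.87, 0.48, 0], 0]]}}

```text
clock: 6.25
eef_pos: [0.6631, -0.0853, 0.1365]
tool_rot: [0.694, 0.72, 0.0, 0.0]
ft_force: [0.5, 0.7, -4.9]
grip_width: 0.0312
```

```bash
python3 wr.py w3; python3 mv.py .665 -.085 .032 2
```

```text
[ 0.66308221 -0.0852853   0.13646745] 6.25
t 6.3 eef [ 0.6631 -0.0854  0.1364] jaw 2.03 j [-0.13  0.63  0.35  1.3  -0.    1.41] f [ 0.3 -0.4 -3.7] w 0.0309
tilt 0.01 shift [0.007 0.038 2.089] roll 0.005 len 2.09
```

View pics/w3.png

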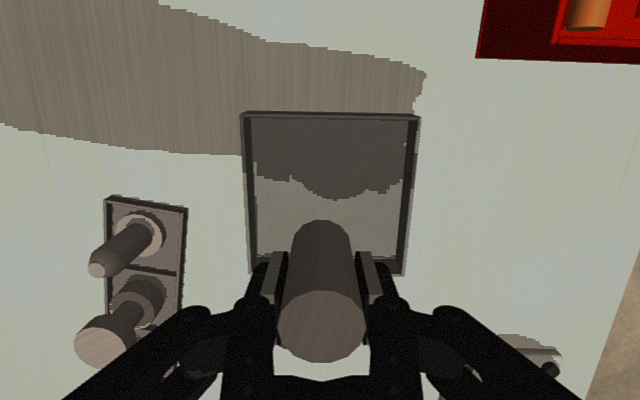

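The tray's rim corners show at (243,113), (419,116), (404,275) and (249,273). The pin hangs near its lower edge in view, so I check the numbers.

```bash
python3 - <<'E'
from wz import *
P=[wz('w3',p,.03) for p in [(243,113),(419,116),(404,275),(249,273)]];print(P,np.mean(P,0))
print('good tip',wz('w3',(96,270),.069),'stock corners',[wz('w3',p,.012) for p in [(106,197),(187,208)]])
E
```

```text
[array([ 0.6055, -0.023 ]), array([ 0.73  , -0.0208]), array([ 0.7335, -0.1488]), array([ 0.6056, -0.1513])] [ 0.66865  -0.085975]
good tip [ 0.5082 -0.1294] stock corners [array([ 0.4868, -0.0954]), array([ 0.5523, -0.1027])]
```

Request:
{"api": "move_arm", "payload": {"motion": [[20, [0, 0.1, 0.3], 0], [20, [0, 0.1, 0.7], 0], [20, [0, 0.1, 1.1], 0], [20, [0, 0.1, 1.5], 0], [20, [0, 0.1, 1.8], 0], [20, [0, 0.1, 2.0], 0], [20, [0, 0.1, 2.13], 0], [20, [0, 0.1, 2.13], 0], [30, [0, 0.1, 2.13], 0], [40, [0, 0.1, 2.13], 0]]}}

```text
clock: 7.3
eef_pos: [0.6694, -0.0856, 0.0315]
tool_rot: [0.695, 0.719, 0.001, 0.001]
ft_force: [0.3, 0.6, 0.4]
grip_width: 0.0397
```

Request:
{"api": "move_arm", "payload": {"motion": [[50, [0, 0, 0], 0], [55, [0, 0, 0], 0], [55, [0, 0, -0.1], 0], [55, [0, 0, -0.4], 0], [55, [0, 0, -0.8], 0], [55, [0, 0, -1.3], 0], [60, [0, 0, -1.8], 0], [70, [0, 0, -2.2], 0], [80, [0, 0, -2.4], 0], [85, [0, 0, -2.4], 0]]}}

```text
clock: 8.3
eef_pos: [0.6694, -0.0855, 0.1523]
tool_rot: [0.695, 0.719, 0.001, 0.002]
ft_force: [-0.7, 0.3, -0.5]
grip_width: 0.0847
```

```bash
python3 wr.py w4; python3 mv.py .507 -.130 .13 -9
```

```text
[ 0.66935112 -0.08551917  0.15230336] 8.3
t 8.35 eef [ 0.6685 -0.0854  0.1504] jaw 2.02 j [-0.13  0.63  0.39  1.33 -0.    1.41] f [ 0.5 -0.7 -1.4] w 0.0851
tilt 0.09 shift [-0.777 -3.26   0.404] roll 1.837 len 3.38
```

View pics/w4.png

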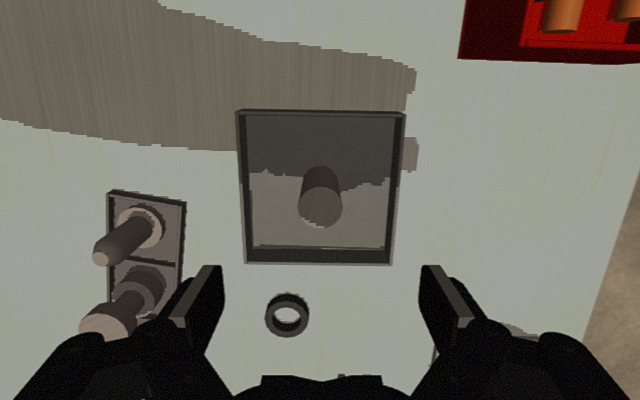

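The pin stands in the middle of the scrap tray, top at (320,206). Next I go over the stock poppet.

Request:
{"api": "move_arm", "payload": {"motion": [[85, [-0.1, -0.3, 0], 0.2], [85, [-0.2, -0.8, 0], 0.5], [85, [-0.3, -1.4, 0], 0.8], [85, [-0.4, -2.0, 0.1], 1.1], [85, [-0.55, -2.5, 0.2], 1.4], [85, [-0.65, -2.9, 0.3], 1.6], [85, [-0.72, -3.15, 0.4], 1.75], [85, [-0.78, -3.26, 0.4], 1.83], [85, [-0.78, -3.26, 0.4], 1.83], [85, [-0.78, -3.26, 0.4], 1.83]]}}

```text
clock: 9.35
eef_pos: [0.5072, -0.1301, 0.1297]
tool_rot: [0.76, 0.65, 0.0, 0.0]
ft_force: [-1.1, 0.0, 0.8]
grip_width: 0.0852
```

```bash
python3 wr.py w5; python3 mv.py .507 -.130 .026 -9
```

```text
[ 0.50715989 -0.13009132  0.12966102] 9.35
t 9.4 eef [ 0.5074 -0.13    0.1298] jaw -8.93 j [-0.25  0.35 -0.11  1.1   0.    1.48] f [ 0.2 -0.6 -0.5] w 0.0846
tilt 0.04 shift [-1.000e-03 -1.000e-02  2.076e+00] roll 0.012 len 2.08
```

View pics/w5.png

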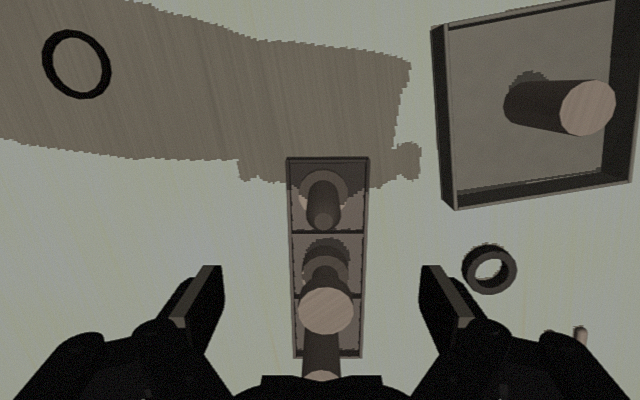

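```bash
python3 - <<'E'
from wz import *
print('tip',wz('w5',(323,221.5),.069),'spool',wz('w5',(326,311),.069),[wz('w5',p,.012) for p in [(287,158),(369,158),(290,232),(366,232)]])
E
python3 -c "
import pickle,cv2
o,c=pickle.load(open('w5.pkl','rb'));cv2.imwrite('pics/w5c.png',cv2.resize(c['color'][150:250,270:390,::-1],None,fx=5,fy=5,interpolation=2))"
```

```text
tip [ 0.5079 -0.13  ] spool [ 0.4995 -0.197 ] [array([ 0.4854, -0.0966]), array([ 0.5477, -0.1064]), array([ 0.4762, -0.1578]), array([ 0.5382, -0.1676])]
```

View pics/w5c.png

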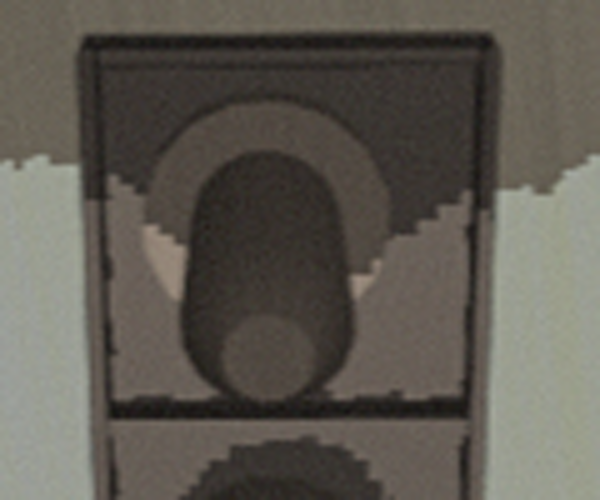

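The crop confirms the right part: round foot flange, stem and cone to a small tip at about (323,221). The TCP is over it to within 1 mm.

Request:
{"api": "move_arm", "payload": {"motion": [[85, [0, 0, 0.3], 0], [85, [0, 0, 0.6], 0], [85, [0, 0, 0.95], 0], [85, [0, 0, 1.3], 0], [85, [0, 0, 1.6], 0], [85, [0, 0, 1.85], 0], [85, [0, 0, 2.0], 0], [85, [0, 0, 2.12], 0], [60, [0, 0, 2.12], 0], [45, [0, 0, 2.12], 0]]}}

```text
clock: 10.4
eef_pos: [0.507, -0.1302, 0.0242]
tool_rot: [0.76, 0.65, 0.0, 0.0]
ft_force: [0.2, 0.2, -0.6]
grip_width: 0.0585
```

Request:
{"api": "move_arm", "payload": {"motion": [[35, [0, 0, 0], 0], [15, [0, 0, 0], 0], [15, [0, 0, 0], 0], [15, [0, 0, 0], 0], [15, [0, 0, 0], 0], [15, [0, 0, 0], 0], [15, [0, 0, 0], 0], [15, [0, 0, -0.1], 0], [15, [0, 0, -0.3], 0], [15, [0, 0, -0.6], 0]]}}

```text
clock: 11.4
eef_pos: [0.5051, -0.1297, 0.0532]
tool_rot: [0.76, 0.65, -0.001, -0.002]
ft_force: [0.4, -0.1, -3.4]
grip_width: 0.0226
```

```bash
python3 wr.py w6; python3 mv.py .504 .195 .15 4.7
```

```text
[ 0.50505957 -0.1296966   0.05316278] 11.4
t 11.45 eef [ 0.5072 -0.1303  0.0562] jaw -8.96 j [-0.25  0.43 -0.21  0.93  0.    1.48] f [ 1.5  0.3 -0.5] w 0.0224
tilt 0.09 shift [ 6.416 -1.074 -1.879] roll -2.276 len 6.77
```

View pics/w6.png

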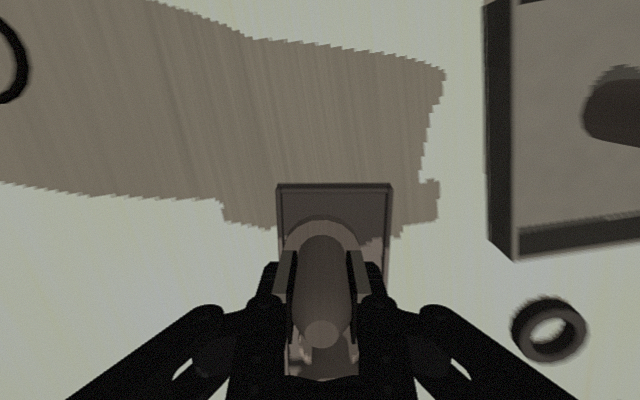

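The poppet is held upright at (322,335) by the stem. I lift and carry it to the freed bay.

Request:
{"api": "move_arm", "payload": {"motion": [[15, [0, 0, -0.4], 0], [15, [0, 0, -0.9], 0], [15, [0.2, 0, -1.4], 0], [15, [0.7, -0.1, -1.8], -0.2], [15, [1.3, -0.2, -1.88], -0.4], [15, [2.0, -0.3, -1.88], -0.7], [15, [2.7, -0.4, -1.88], -1.0], [15, [3.4, -0.5, -1.88], -1.2], [15, [4.1, -0.65, -1.88], -1.5], [15, [4.8, -0.8, -1.88], -1.7]]}}

```text
clock: 12.45
eef_pos: [0.5039, 0.1145, 0.1476]
tool_rot: [0.699, 0.715, -0.0, -0.0]
ft_force: [0.7, -0.8, -1.8]
grip_width: 0.0226
```

Request:
{"api": "move_arm", "payload": {"motion": [[15, [0.6, -0.1, 0], -0.2], [15, [1.1, -0.2, 0], -0.4], [15, [1.4, -0.25, 0], -0.5], [15, [1.6, -0.27, 0], -0.57], [15, [1.62, -0.27, 0], -0.57], [15, [1.62, -0.27, 0], -0.57], [15, [1.62, -0.27, 0], -0.57], [15, [1.62, -0.27, 0], -0.57], [15, [1.62, -0.27, 0], -0.57], [15, [1.62, -0.27, 0], -0.57]]}}

```text
clock: 13.45
eef_pos: [0.4893, 0.1934, 0.1479]
tool_rot: [0.678, 0.735, 0.0, 0.0]
ft_force: [-0.4, 1.0, -1.9]
grip_width: 0.0225
```

```bash
python3 wr.py w7; python3 mv.py .504 .195 .0255 4.7
```

```text
[0.48932316 0.19343563 0.14787216] 13.45
t 13.5 eef [0.4893 0.1936 0.1478] jaw 4.63 j [ 0.38  0.34 -0.08  1.15 -0.    1.87] f [-0.1 -0.1 -3.8] w 0.0224
tilt 0.0 shift [0.005 0.295 2.447] roll -0.012 len 2.46
```

View pics/w7.png

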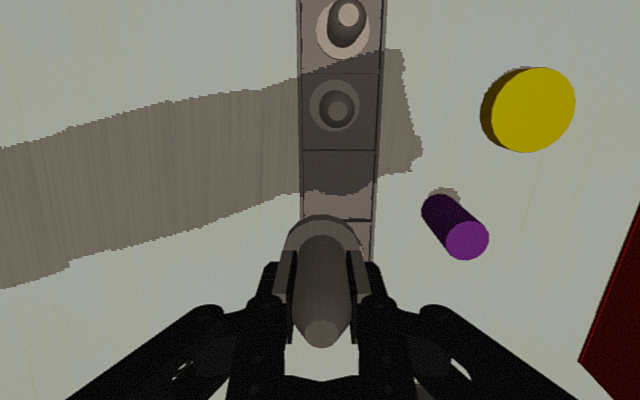

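```bash
python3 - <<'E'
from wz import *
P=[wz('w7',p,.012) for p in [(302,150),(377,150),(303,219),(372,219.5)]];print(P,np.mean(P,0))
E
python3 mv.py .504 .195 .0255 4.7;python3 -c "
import pickle,cv2
o,c=pickle.load(open('w7.pkl','rb'));cv2.imwrite('pics/w7c.png',cv2.resize(c['color'][130:250,280:400,::-1],None,fx=5,fy=5,interpolation=2))"
```

```text
[array([0.471 , 0.2248]), array([0.532 , 0.2296]), array([0.4756, 0.1644]), array([0.5356, 0.1687])] [0.50355  0.196875]
t 13.5 eef [0.4893 0.1936 0.1478] jaw 4.63 j [ 0.38  0.34 -0.08  1.15 -0.    1.87] f [-0.1 -0.1 -3.8] w 0.0224
tilt 0.0 shift [0.005 0.295 2.447] roll -0.012 len 2.46
```

View pics/w7c.png

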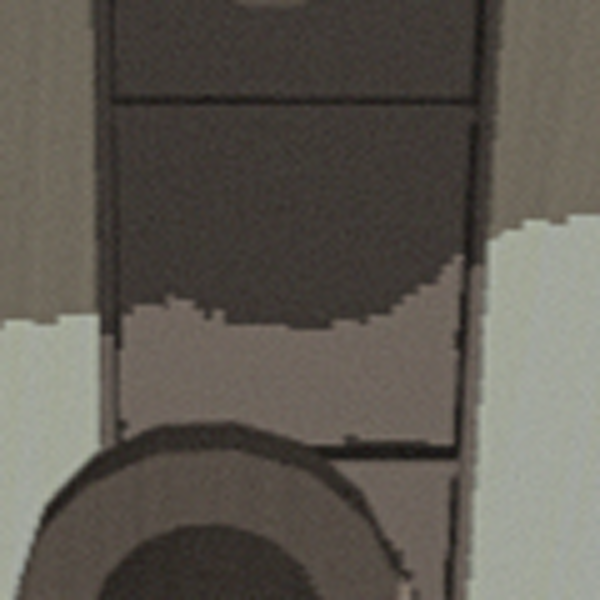

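Request:
{"api": "move_arm", "payload": {"motion": [[15, [0.02, 0.15, 0.1], 0], [15, [0.03, 0.29, 0.3], 0], [15, [0.03, 0.29, 0.65], 0], [15, [0.03, 0.29, 1.0], 0], [15, [0.03, 0.29, 1.35], 0], [15, [0.03, 0.29, 1.7], 0], [15, [0.03, 0.29, 2.0], 0], [15, [0.03, 0.29, 2.2], 0], [15, [0.03, 0.29, 2.3], 0], [15, [0.03, 0.29, 2.3], 0]]}}

```text
clock: 14.5
eef_pos: [0.5032, 0.1964, 0.0319]
tool_rot: [0.678, 0.735, -0.001, -0.0]
ft_force: [0.7, 0.1, -2.3]
grip_width: 0.0228
```

```bash
python3 wr.py w8; python3 mv.py .504 .1955 .025 4.7;python3 -c "
import pickle,cv2
o,c=pickle.load(open('w8.pkl','rb'));cv2.imwrite('pics/w8.png',c['color'][...,::-1])
from workcell import camera
s=camera('side');cv2.imwrite('pics/side8.png',cv2.resize(s['color'][220:370,230:390,::-1],None,fx=4,fy=4,interpolation=2))"
```

```text
[0.50317965 0.19639734 0.03186183] 14.5
t 14.55 eef [0.5037 0.1966 0.0327] jaw 4.67 j [ 0.37  0.49 -0.19  0.89 -0.    1.86] f [-0.5  0.4 -2.3] w 0.0227
tilt 0.01 shift [-0.023  0.005  0.153] roll -0.006 len 0.16
```

View pics/w8.png

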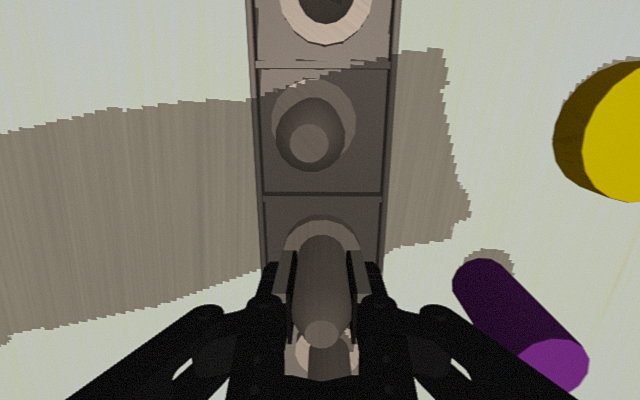

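View pics/side8.png

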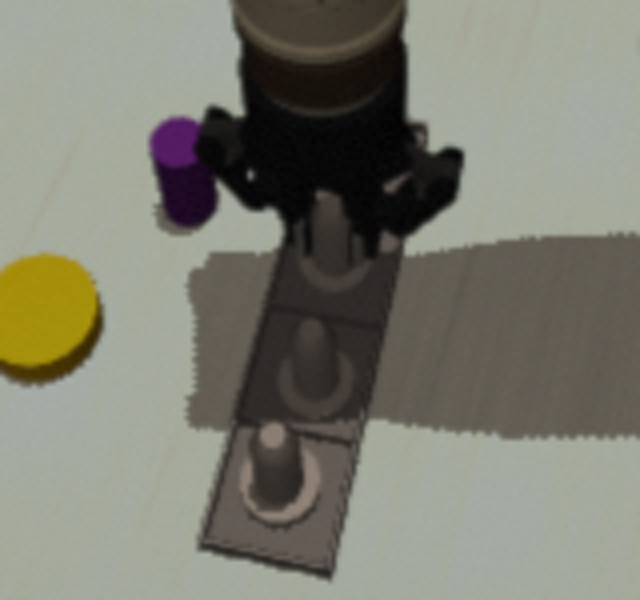

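The poppet hangs upright inside the freed bay, about 7 mm off the floor and clear of the dividers (row 194). I lower and release it.

Request:
{"api": "move_arm", "payload": {"motion": [[15, [0, 0, 0.04], 0], [15, [0, 0, 0.08], 0], [15, [0, 0, 0.11], 0], [15, [0, 0, 0.14], 0], [15, [0, 0, 0.16], 0], [15, [0, 0, 0.16], 0], [15, [0, 0, 0.16], 0], [15, [0, 0, 0.16], 0], [15, [0, 0, 0.16], 0], [15, [0, 0, 0.16], 0]]}}

```text
clock: 15.6
eef_pos: [0.5035, 0.1966, 0.0248]
tool_rot: [0.678, 0.735, -0.0, -0.0]
ft_force: [-0.3, -1.0, -2.7]
grip_width: 0.0224
```

Request:
{"api": "move_arm", "payload": {"motion": [[22, [0, 0, 0], 0], [25, [0, 0, 0], 0], [28, [0, 0, 0], 0], [31, [0, 0, 0], 0], [35, [0, 0, 0], 0], [40, [0, 0, 0], 0], [45, [0, 0, 0], 0], [50, [0, 0, 0], 0], [55, [0, 0, 0], 0], [60, [0, 0, 0], 0]]}}

```text
clock: 16.6
eef_pos: [0.5035, 0.1966, 0.0248]
tool_rot: [0.678, 0.735, -0.0, -0.0]
ft_force: [0.2, -0.4, -1.1]
grip_width: 0.06
```

Request:
{"api": "move_arm", "payload": {"motion": [[60, [0, 0, -0.1], 0], [60, [0, 0, -0.3], 0], [60, [0, 0, -0.6], 0], [60, [0, 0, -1.0], 0], [60, [0, 0, -1.4], 0], [60, [0, 0, -1.8], 0], [60, [0, 0, -2.2], 0], [60, [-0.5, 0, -2.5], 0], [60, [-1.0, 0, -2.5], 0], [60, [-1.0, 0, -2.5], 0]]}}

```text
clock: 17.6
eef_pos: [0.5082, 0.1447, 0.1516]
tool_rot: [0.679, 0.734, 0.001, 0.001]
ft_force: [-0.3, 0.7, -0.1]
grip_width: 0.0601
```

```bash
python3 wr.py w9; python3 mv.py .504 .1955 .025 4.7
```

```text
[0.50822197 0.14472617 0.15157595] 17.6
t 17.65 eef [0.5079 0.1459 0.151 ] jaw 4.53 j [ 0.28  0.34 -0.07  1.16  0.    1.77] f [ 0.1 -0.9  0.5] w 0.0601
tilt 0.09 shift [ 0.995 -0.004  2.521] roll -0.028 len 2.71
```

View pics/w9.png

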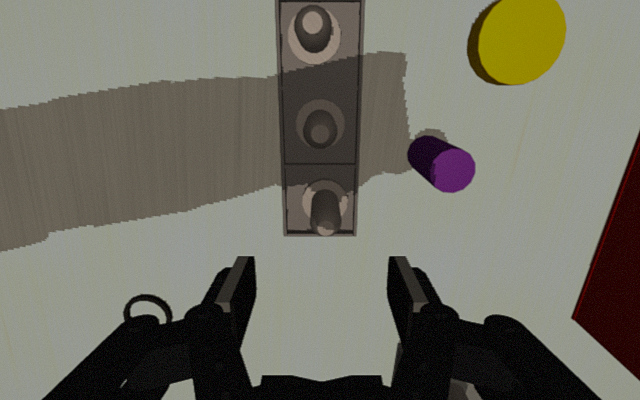

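```bash
python3 - <<'E'
from wz import *
for n,p in [("mateLow",(325,228)),("placed",(319,132)),("mate3",(312,21))]: print(n,wz('w9',p,.069))
print("flange centre placed",wz('w9',(320,122),.011), [wz('w9',p,.012) for p in [(283,163),(357,163),(281,72),(362,72)]])
from workcell import *
from h import *
d={n:camera(n) for n in("scene","side")};pickle.dump(d,open('c9.pkl','wb'))
a=cv2.resize(d['scene']['color'][150:290,260:490],(640,390),interpolation=2);cv2.imwrite('pics/scene9.png',a[:,:,::-1])
crop(d['side']['color'],240,130,390,370,2.4,'pics/side9.png')
E
```

```text
mateLow [0.512  0.1313]
placed [0.5027 0.1984]
mate3 [0.4938 0.2626]
flange centre placed [0.5032 0.1991] [array([0.4749, 0.1633]), array([0.5367, 0.168 ]), array([0.4703, 0.2346]), array([0.5327, 0.2394])]
```

View pics/scene9.png

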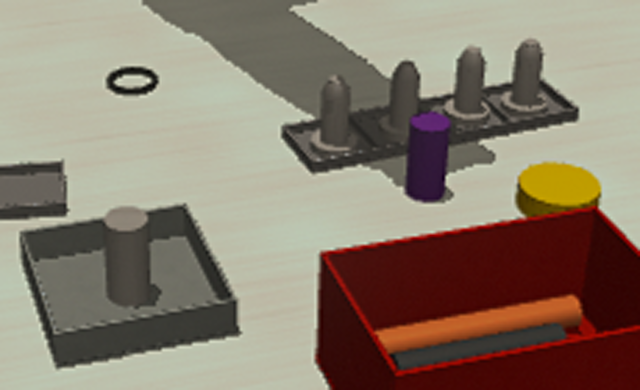

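View pics/side9.png

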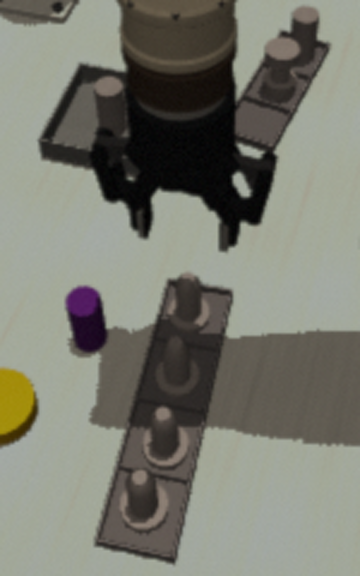

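Both views show all four kit poppets upright. The new one's tip and flange centre agree to about 1 mm, and it is about 3 mm from the bay centre. The pin stands in the scrap tray, and the gripper is clear.

```bash
python3 -c "
from workcell import *
print(job_done())"
```

```text
the job is handed in; nothing more can be done
None
```

The job is done and handed in at about 18 s of the 48 s allowed. I moved the wrong pin from the second kit bay (the -31.5 mm one) to the scrap tray. The flanged stock poppet now stands in the bay it left.

**Last checks**
- **New poppet:** it stands flange down and upright. Its tip and flange centre agree to about 1 mm, and it sits about 3 mm from the bay centre.
- **Pin:** it stands upright, within a few mm of the scrap tray's centre.
- **Other poppets:** all three are upright. The nearest two measured within 1 mm of their starts. I checked the fourth bay's poppet only by eye, in the final side and scene views.
- **Robot:** the gripper was about 15 cm up and touching nothing. Contact forces stayed at a few N at every reading.

**Disagreements:** the scene and side cameras differed by 2–5 mm in y on the parts, and more on the trays. I relied on the wrist camera for the grasps and the placing. One carry move ended 15 mm off in x, and I corrected it before lowering the poppet.

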